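# Strip the click-fit soft jaw caps off the tilted vice

## Task

The tilting vice is wanted with bare steel jaws. Lift out the wooden ring clamp that lies between the jaws and lay it flat on the floor of the sweep tray, then pull the two click-fit nylon caps straight off the jaws and set them both down, not dropped, mouth down in the low wooden kit tray. Leave the other tools and pots where they are.

Things in the scene. Friction and masses are not known exactly. Their poses are not given: they have to be found in the camera images.
- vice: steel machine vice, fixed, head leaning 29 deg (0.50 rad). Origin on the bench under the jaw gap; x front jaw to rear jaw, y along the jaws. Takes x -105 to 60, y +-61, 140 mm high. In its axes jaws point up (-0.479, 0, 0.878) and stand apart along (0.878, 0, 0.479); bed 75 mm above the origin. Jaws 76 long, 21 thick, 36 high; 34 mm gap between caps, bed clear behind each jaw (feet 6 mm high)
- front_jaw_top (a point): middle of the top of the front jaw's bare steel (nearer the screw handle, lower); a fitted cap's origin lies 29 mm below it along the leaning jaw
- rear_jaw_top (a point): the same point of the rear jaw (higher)
- front_cap: white nylon cap pushed over the front jaw like a pen cap: box open below, 35 (x) by 88 (y, along the jaw) by 33 mm (z), walls 4.5 to 5.5. Origin at the middle of its mouth, z to its closed top, so it leans with the jaw. Pinch it across its 35 mm. Sprung balls in the jaw's ends snap into its end windows: a firm pull (10 to 15 N) along its own z frees it, then it slides 29 mm till clear. 90 g
- rear_cap: white nylon cap pushed over the rear jaw like a pen cap: box open below, 35 (x) by 88 (y, along the jaw) by 33 mm (z), walls 4.5 to 5.5. Origin at the middle of its mouth, z to its closed top, so it leans with the jaw. Pinch it across its 35 mm. Sprung balls in the jaw's ends snap into its end windows: a firm pull (10 to 15 N) along its own z frees it, then it slides 29 mm till clear. 90 g
- ring_clamp: wooden ring clamp, 26 by 148 (y) by 26 mm, 70 g, loose on the vice's bed between the caps along the jaws, so no finger fits in the gap. Origin in the middle of its underside, z through its thickness (leaning). Body 24 wide, 25 high from y = -73 to 47 mm, then a thin wedge to 74. Its -y end stands about 35 mm out past the caps: grip it there across its 24 mm
- kit_tray: low open wooden tray, fixed: 150 (x) by 120 (y) by 26 mm high, walls and floor 5 mm; origin under its middle. Inside 140 by 110 mm: room for the two caps side by side, their 88 mm along the tray's y.
- bench_pin: wooden bench pin on the bench edge, fixed equipment: a flat board 22 mm thick whose underside overhangs the left of the sweep tray 355 mm above it; its nose, about 80 mm wide, ends near x 0.49, y 0.175. A gripper standing upright below it hits it
- pliers_teal: teal flat-nose pliers, 36 by 149 (y) by 12 mm, bystander; origin in the middle of the underside
- cutters_yellow: yellow and black cutters, 38 by 138 (y) by 12 mm, bystander; origin in the middle of the underside
- tweezers: steel tweezers, 15 by 140 (y) by 10 mm, bystander; origin in the middle of the underside
- bench_block: steel bench block, 75 by 75 by 22 mm, bystander; origin in the middle of the underside
- white_pot: small white pot, 42 mm across, 34 mm high, bystander; origin in the middle of the underside
- flux_brush: brass scratch brush, 15 by 150 (y) by 23 mm, bystander; origin in the middle of the underside

How it is judged:
By the outcome, as a careful person would: the job done as asked, in the order asked, and still so for the second after the job is handed in, with the robot touching nothing.
It also fails if it takes over 72 s, if anything falls off the work surface, if the arm or the gripper's body presses on something with over 40 N, if the wrist force passes 120 N, or if a joint passes its speed limit or range.

## Robot

A 6-joint arm with a two-finger parallel gripper is mounted at the origin on a cart in front of the work surface, level with it; the furniture and walls round the work are solid. World frame = base frame: x ahead of the robot, y to its left, z up, the work surface at z = 0. Lengths are in m, angles in rad, forces in N, time in s.
With the tool pointing down it reaches from about 0.225 to 0.875 m from the base axis. Payload 3.4 kg.
Tool frame: the origin (TCP) lies at the very end of the fingers, on their centre line; the grasp point (between the pads) lies 19 mm behind it (grasp_offset is the distance from the TCP to the grasp point, in m); y points along the fingers, z is the direction in which the jaws open and shut, and the axes are right-handed (so a half turn about y gives the same grasp; the last joint's range is limited). The gripper opens to 85 mm and grips with 20 to 120 N. Pads are 22 mm wide; open, the fingers measure 114 mm over their backs; the gripper's body (76 mm by 85 mm) begins 54 mm behind the grasp point. The pads swing forward as they close: fully open they stand 13 mm farther back than shut.
Start: joints at [1.096, 0.276, 1.505, -0, 1.361, -0.121], TCP at [0.199, 0.539, 0.231] pointing down, gripper open.
Joint ranges: [-2.89, 2.89], [-0.75, 2.08], [0.22, 2.7], [-1.18, 4.32], [0.11, 2.71], [-2.7, 2.7]. Speed limits (rad/s): [2.57, 2.57, 3.14, 3.14, 3.14, 3.14].

## Interface

Orientations are given as a unit quaternion [w, x, y, z].
In Python, from rig import get_state, get_image, sign_off, grasp_offset gives the robot as it stands.
- The arm moves only by the shell command python3 -m jog 'ROWS' [FORCE]. ROWS is JSON, one flat list of numbers, 7 for each row, row after row: the closure in counts, from 0 (fully open) to 255 (shut), then the shift along the tool's x, y, z in cm, then the turn, a rotation vector about the tool's x, y, z in units of 8 degrees (1.0 is 8 degrees). In form: [jaw, tx, ty, tz, rx, ry, rz, jaw, tx, ty, tz, rx, ry, rz, ...]. A call has 1 to 12 rows; each row is the pose to reach, as a shift and turn from the pose commanded when the call began, along the tool's axes at that moment; what a row does not reach only later rows make up. A row lasts 1/8 s, in which the tool goes at most 62.5 mm and 10.7 degrees, less where a joint would pass 70% of its speed; a pose out of reach is approached as far as the arm can. A call with a gripper value outside its range is refused whole. The fingers move at their own pace and stop on an object; FORCE is the grip in N (left out, the last holds). Time passes only in rows, so rows that repeat a pose let the fingers close. It gives the time, the measured TCP pose, the force and the opening at its end, in the units of the state.
- get_state(): the state, without advancing time (a new reading comes with each control period).
- get_image(name): name is "scene" or "top" or "wrist"; returns a dict with "color" (400x640x3 uint8, blue, green, red), "mtx" (3x3 intrinsics, pixels), "R" (3x3) and "t" (3): a world point X has camera coordinates R X + t; the wrist camera has in their place "tool_from_camera" (4x4, takes a point from camera to tool coordinates, whose origin is the TCP and whose axes are the tool frame's). Camera axes: x right, y down, z forward; pixel columns grow to the right and rows downward; lengths in m; the calibration is good to about 2 mm. A picture is of the moment at which its call begins: read the wrist's pose just before it. There is no depth.
- sign_off(): hands the job in, once; it reports no verdict.
The state is a dict: "clock": time; "qpos": joint angles; "qd": joint speeds; "effort": joint torques, N m; "position": TCP position; "ee_rot": TCP orientation; "contact_force": force on the tool from outside, world axes, zero at the start; "moment": the same for the moment, N m; "width": finger opening in m.
Only numpy, scipy, OpenCV 4.12 (cv2) and the standard library are available. Lean on these libraries where they do the work, as an engineer would, in place of code of your own. Each camera call takes 0.05 s, during which the arm holds its last target.

## Working session

There is one attempt and no reset: what is moved stays moved. The work goes in short steps, Python scripts to look and compute and a shell command to move; the robot and the scene stay as the last step left them, time stands still between calls to the robot, and variables do not carry over. Pictures are saved under pics/ and viewed, and the job is handed in when it is done.

```bash
ls; mkdir -p pics
python3 - <<'E'
from rig import *
import cv2
print(get_state(), grasp_offset)
for n in ("scene","top","wrist"):
    im=get_image(n); cv2.imwrite(f"pics/{n}0.png",im["color"]); print(n,{k:v.round(4).tolist() for k,v in im.items() if k!="color"})
E
```

```text
pics
{'clock': 0.0, 'qpos': array([ 1.09598925e+00,  2.76595479e-01,  1.50616225e+00,  9.52136298e-06,
        1.36070963e+00, -1.20964745e-01]), 'qd': array([-0.00163428,  0.00057456,  0.00189305, -0.00159873, -0.00024564,
        0.00084206]), 'effort': array([-1.31092856e-04, -4.16769826e+01, -2.45803410e+01, -4.87973994e-04,
        1.11842790e-02, -5.99075605e-06]), 'position': array([0.1989713 , 0.53889442, 0.23042785]), 'ee_rot': array([-0.69543592,  0.69670123, -0.12464886,  0.1242535 ]), 'contact_force': array([-0.40790648, -0.46427194,  0.29173893]), 'moment': array([-0.01083773,  0.04811411, -0.07826634]), 'width': 0.08531725185942506} 0.0187
scene {'mtx': [[441.8734, 0.0, 313.1055], [0.0, 441.8734, 203.5136], [0.0, 0.0, 1.0]], 'R': [[0.86, -0.5103, 0.0097], [-0.2777, -0.4838, -0.83], [0.4282, 0.7111, -0.5577]], 't': [-0.3963, 0.3772, 0.996]}
top {'mtx': [[494.8139, 0.0, 315.8269], [0.0, 494.8139, 198.5265], [0.0, 0.0, 1.0]], 'R': [[0.0204, -0.9998, -0.0058], [-0.9957, -0.0198, -0.091], [0.0908, 0.0076, -0.9958]], 't': [0.0697, 0.5158, 1.2711]}
wrist {'mtx': [[336.6871, 0.0, 316.1898], [0.0, 336.6871, 202.8941], [0.0, 0.0, 1.0]], 'tool_from_camera': [[-0.0001, 0.945, 0.3272, -0.0848], [-0.0007, -0.3272, 0.945, -0.1425], [1.0, -0.0001, 0.0007, 0.0007], [0.0, 0.0, 0.0, 1.0]]}
```

View pics/scene0.png

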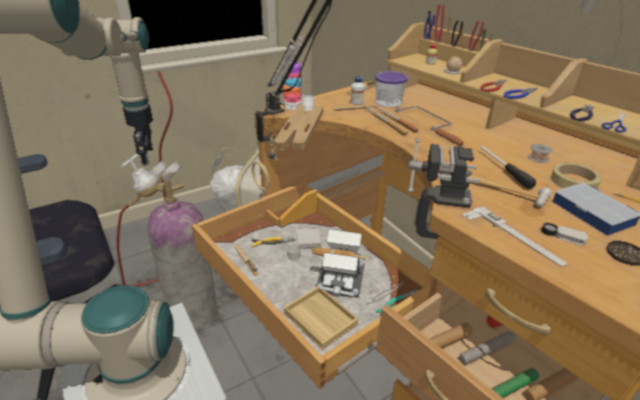

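View pics/top0.png

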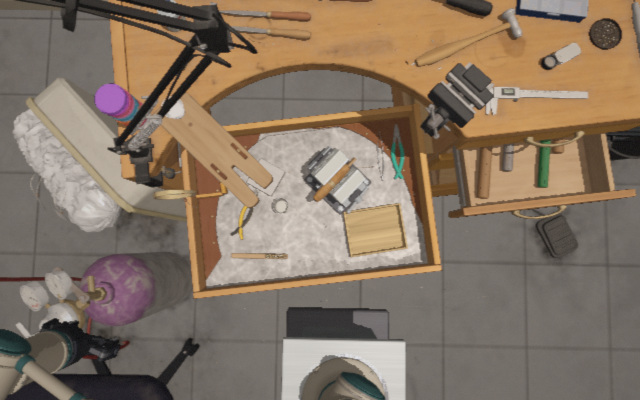

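View pics/wrist0.png

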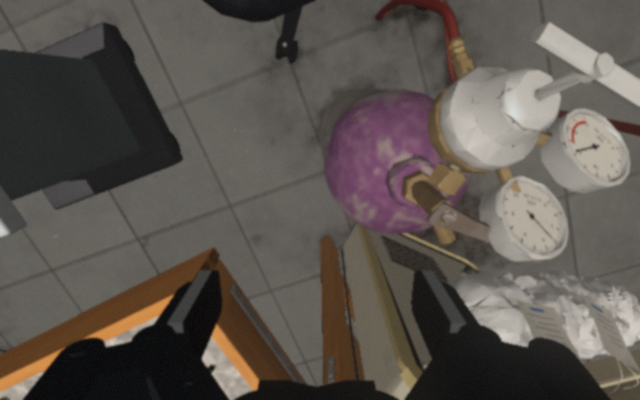

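```bash
cat > h.py <<'E'
import numpy as np, cv2, json
from rig import *
from scipy.spatial.transform import Rotation as Ro
def rot(q): return Ro.from_quat([q[1],q[2],q[3],q[0]]).as_matrix()
def cam(name):
    s=get_state(); im=get_image(name)
    if name=="wrist":
        T=im["tool_from_camera"]; Rt=rot(s["ee_rot"]); 
        Rc=(Rt@T[:3,:3]); c=Rt@T[:3,3]+s["position"]
        R=Rc.T; t=-R@c
    else: R,t=im["R"],im["t"]
    return dict(color=im["color"],K=im["mtx"],R=R,t=t)
def save(name,tag):
    c=cam(name); cv2.imwrite(f"pics/{tag}.png",c["color"]); np.savez(f"pics/{tag}.npz",**c); return c
def load(tag): return dict(np.load(f"pics/{tag}.npz"))
def ray(c,uv):
    d=c["R"].T@np.linalg.inv(c["K"])@np.array([uv[0],uv[1],1.]); o=-c["R"].T@c["t"]; return o,d/np.linalg.norm(d)
def plane(c,uv,z):
    o,d=ray(c,uv); return o+d*(z-o[2])/d[2]
def proj(c,X):
    p=c["K"]@(c["R"]@np.asarray(X)+c["t"]); return p[:2]/p[2]
def tri(obs):
    A=np.zeros((3,3));b=np.zeros(3)
    for c,uv in obs:
        o,d=ray(c,uv);P=np.eye(3)-np.outer(d,d);A+=P;b+=P@o
    X=np.linalg.solve(A,b)
    return X,[ (proj(c,X)-uv).round(1) for c,uv in obs]
E
python3 - <<'E'
from h import *
c=save("top","top1"); im=c["color"]; save("scene","sc1")
cv2.imwrite("pics/topc.png",cv2.resize(im[100:310,180:450],None,fx=2.9,fy=2.85,interpolation=cv2.INTER_CUBIC))
im=load("sc1")["color"]
cv2.imwrite("pics/scc.png",cv2.resize(im[180:390,190:460],None,fx=2.9,fy=2.85,interpolation=cv2.INTER_CUBIC))
for p in [(335,180),(375,230),(195,290),(437,265),(260,205)]: print(p,plane(c,p,0.0).round(3),plane(c,p,.1).round(3))
E
```

```text
(335, 180) [0.567 0.03  0.   ] [0.554 0.033 0.1  ]
(375, 230) [ 0.436 -0.078  0.   ] [ 0.433 -0.067  0.1  ]
(195, 290) [0.269 0.392 0.   ] [0.279 0.368 0.1  ]
(437, 265) [ 0.347 -0.242  0.   ] [ 0.351 -0.218  0.1  ]
(260, 205) [0.496 0.229 0.   ] [0.489 0.217 0.1  ]
```

View pics/topc.png

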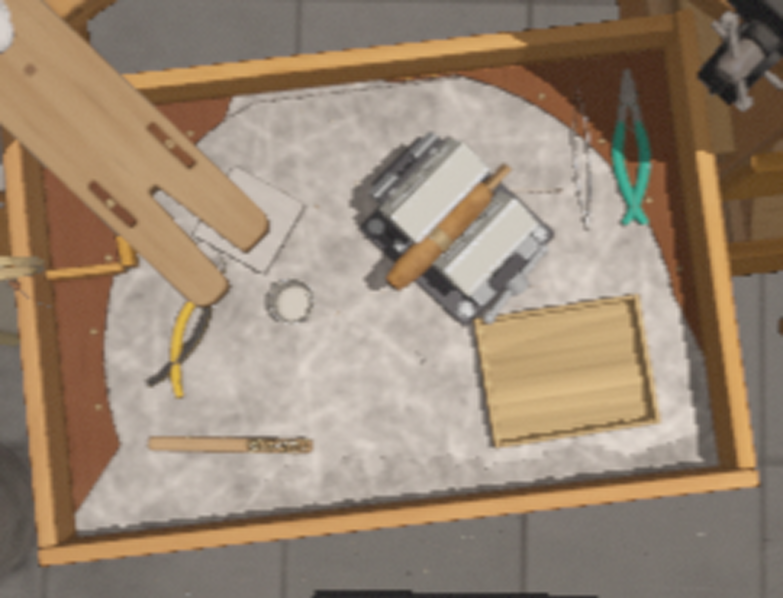

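View pics/scc.png

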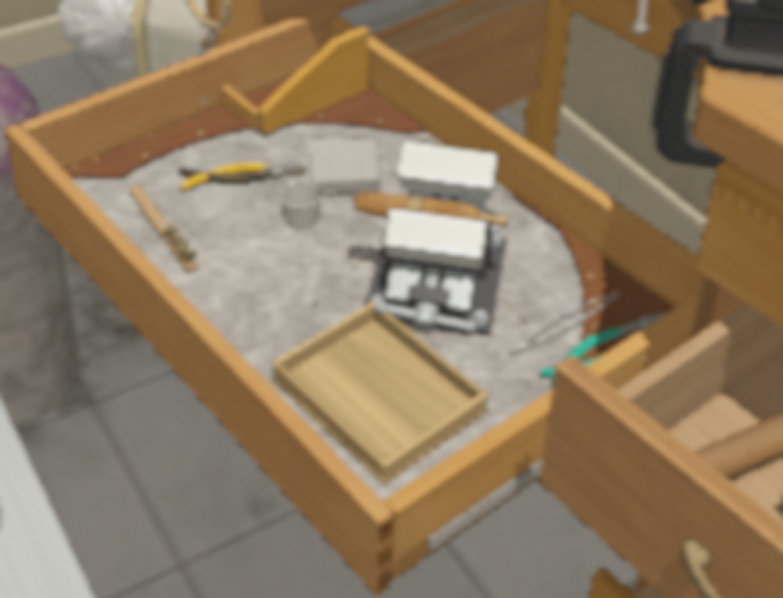

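```bash
cat >> h.py <<'E'
def rel(P,y,z,P0=None,R0=None):
    """rows numbers to reach TCP P with tool axis y,z (world)"""
    s=get_state()
    R0=rot(s["ee_rot"]) if R0 is None else R0; P0=s["position"] if P0 is None else P0
    y=np.array(y,float);y/=np.linalg.norm(y);z=np.array(z,float);z-=y*(z@y);z/=np.linalg.norm(z)
    R=np.stack([np.cross(y,z),y,z],1)
    t=R0.T@(np.array(P)-P0)*100; r=Ro.from_matrix(R0.T@R).as_rotvec()/np.radians(8)
    return t.round(2),r.round(2)
E
python3 - <<'E'
from h import *
c=load("top1"); s=get_state(); print(rot(s["ee_rot"]).round(3))
f=lambda u,v:(180+u/2.9,100+v/2.85)
for n,p,z in [("rear",(440,188),.135),("front",(487,245),.115)]: print(n,plane(c,f(*p),z).round(3))
for a,b,z in [((455,142),(390,205),.13),((503,178),(425,238),.13),((500,200),(440,262),.11),((537,232),(470,288),.11)]:
    A,B=plane(c,f(*a),z),plane(c,f(*b),z); d=B-A; print(np.degrees(np.arctan2(d[1],d[0])).round(1),np.linalg.norm(d).round(3))
v=.5
P=np.array([.5,-.0,.30])
u=np.array([np.cos(np.radians(45)),np.sin(np.radians(45)),0])
zt=.878*u+np.array([0,0,.479]); yt=.479*u-np.array([0,0,.878])
for sg in (1,-1): print(rel(P,yt,sg*zt))
E
```

```text
[[ 0.938 -0.     0.346]
 [-0.346 -0.001  0.938]
 [-0.    -1.    -0.001]]
rear [0.584 0.043 0.135]
front [0.538 0.002 0.115]
136.0 0.077
129.3 0.083
137.7 0.074
131.5 0.075
(array([ 46.9 ,  -6.88, -40.16]), array([ 3.53,  3.03, -0.77]))
(array([ 46.9 ,  -6.88, -40.16]), array([ -1.05, -18.87,  -4.82]))
```

Run:
```python
from h import *
u=np.array([np.cos(np.radians(43)),np.sin(np.radians(43)),0]); u2=np.array([np.cos(np.radians(55)),np.sin(np.radians(55)),0])
dn=np.array([0,0,-1.])
print(rel([.28,.28,.26],dn,u2)); print(rel([.33,.12,.29],dn,u));print(rel([.48,-.04,.30],dn,u))
```

```text
(array([ 16.57,  -2.9 , -21.51]), array([0.01, 1.84, 0.  ]))
(array([ 26.8 ,  -5.88, -34.79]), array([0.01, 3.34, 0.  ]))
(array([ 46.41,  -6.88, -44.61]), array([0.01, 3.34, 0.  ]))
```

```bash
python3 -m jog '[0,5.5,-1,-7,0,0.6,0, 0,11,-2,-14,0,1.2,0, 0,16.5,-3,-21.5,0,1.8,0, 0,20,-4,-26,0,2.3,0, 0,23.5,-5,-31,0,2.8,0, 0,27,-6,-35,0,3.3,0, 0,32,-6,-38,0,3.3,0, 0,37,-6.4,-40,0,3.3,0, 0,42,-6.7,-42,0,3.3,0, 0,46.4,-6.9,-44.6,0,3.3,0, 0,46.4,-6.9,-44.6,0,3.3,0, 0,46.4,-6.9,-44.6,0,3.3,0]'
python3 - <<'E'
from h import *
s=get_state();print(s["position"],s["qpos"].round(2)); save("wrist","w1")
E
```

```text
clock: 1.75
position: [0.4814, -0.0417, 0.2997]
ee_rot: [-0.649, 0.649, -0.281, 0.281]
contact_force: [-1.2, 0.2, 0.4]
width: 0.0856
[ 0.48139636 -0.04173905  0.29966979] [-0.23  0.1   1.56 -0.    1.48 -0.98]
```

View pics/w1.png

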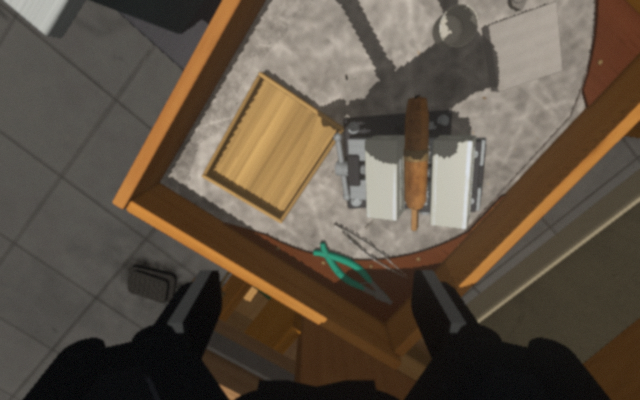

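Run:
```python
from h import *
a=np.radians(43)
u=np.array([np.cos(a),np.sin(a),0]); ez=np.array([0,0,1.])
zt=.878*u+.479*ez; yt=.479*u-.878*ez
print(rel([.52,-.015,.225],yt,zt))
```

```text
(array([0.9 , 7.47, 4.65]), array([ 3.58,  0.02, -0.02]))
```

```bash
python3 -m jog '[0,0.3,2.5,1.5,1.2,0,0, 0,0.6,5,3,2.4,0,0, 0,0.9,7.5,4.6,3.58,0,0, 0,0.9,7.5,4.6,3.58,0,0, 0,0.9,7.5,4.6,3.58,0,0]'
python3 - <<'E'
from h import *
s=get_state();print(s["position"],s["qpos"].round(2)); save("wrist","w2")
for t in ("w1","w2"):
    c=load(t); im=c["color"]
    im=im[80:250,190:510] if t=="w1" else im
    if t=="w1": cv2.imwrite("pics/w1c.png",cv2.resize(im,None,fx=2.5,fy=2.5,interpolation=cv2.INTER_CUBIC))
E
```

```text
clock: 2.42
position: [0.5203, -0.0145, 0.227]
ee_rot: [0.789, -0.469, 0.201, -0.341]
contact_force: [1.1, -0.7, -0.1]
width: 0.0854
[ 0.52028195 -0.01452437  0.2269637 ] [-0.5   0.07  1.9   0.54  1.07 -1.49]
```

View pics/w2.png

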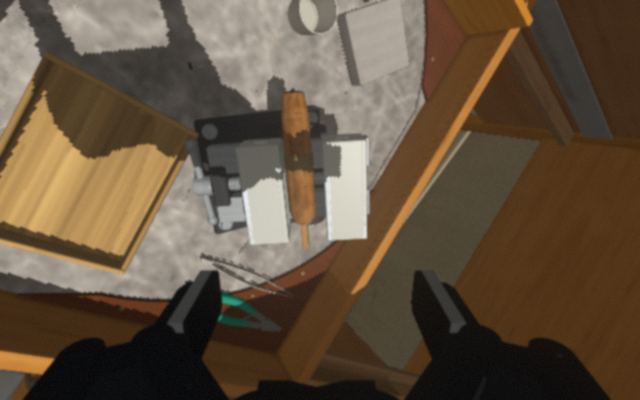

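View pics/w1c.png

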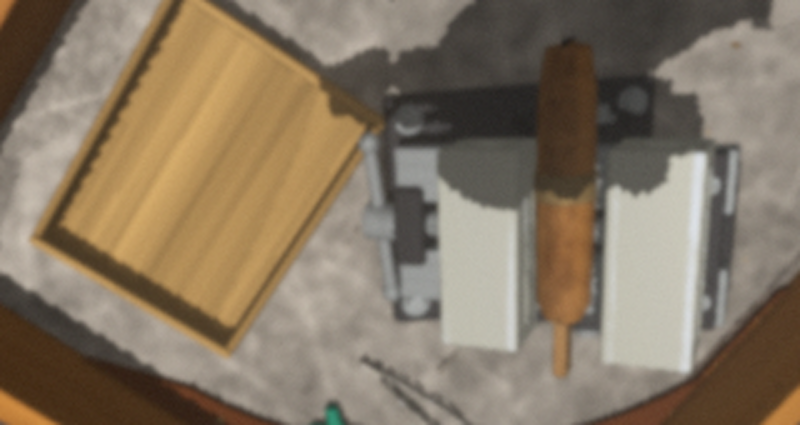

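Run:
```python
from h import *
im=load("w2")["color"][80:260,180:400]
cv2.imwrite("pics/w2c.png",cv2.resize(im,None,fx=3.3,fy=3.3,interpolation=cv2.INTER_CUBIC))
```

```text
(no output)
```

View pics/w2c.png

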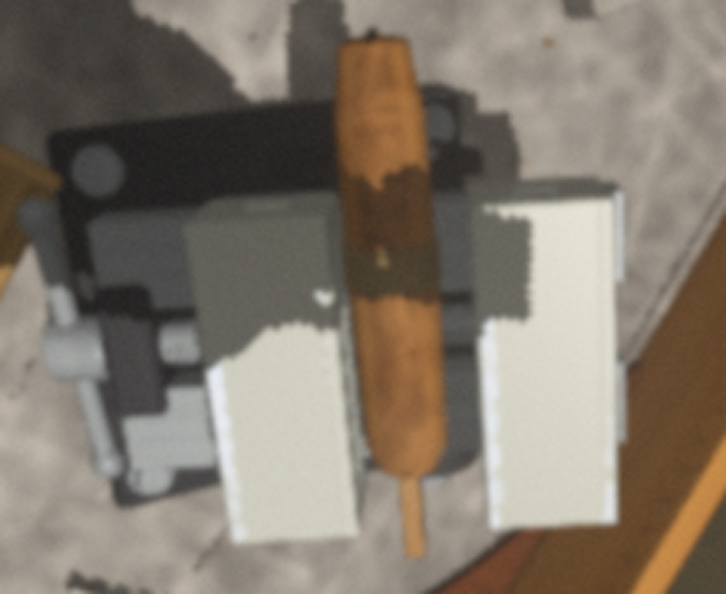

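Run:
```python
from h import *
im=load("w2")["color"][130:250,225:385]
cv2.imwrite("pics/w2d.png",cv2.resize(im,None,fx=5,fy=5,interpolation=cv2.INTER_CUBIC))
im=load("w1")["color"][125:240,350:500]
cv2.imwrite("pics/w1d.png",cv2.resize(im,None,fx=5,fy=5,interpolation=cv2.INTER_CUBIC))
```

```text
(no output)
```

View pics/w2d.png

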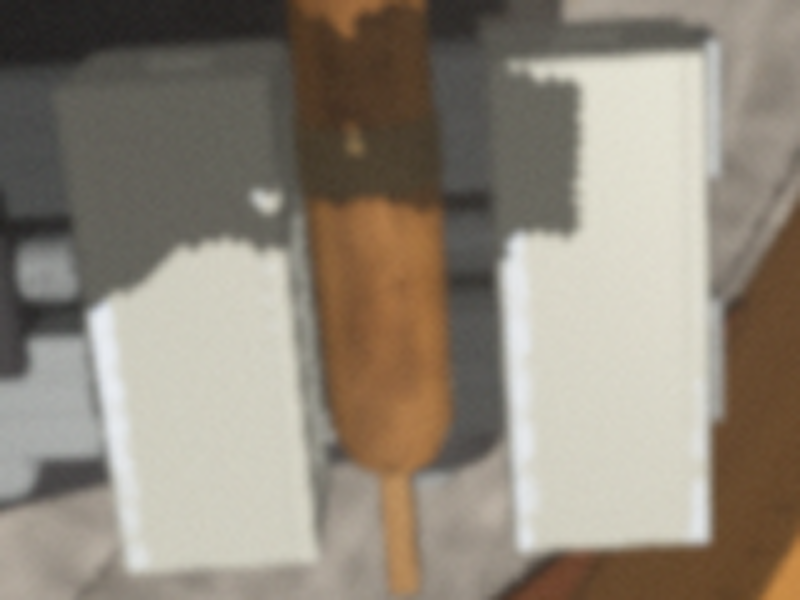

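View pics/w1d.png

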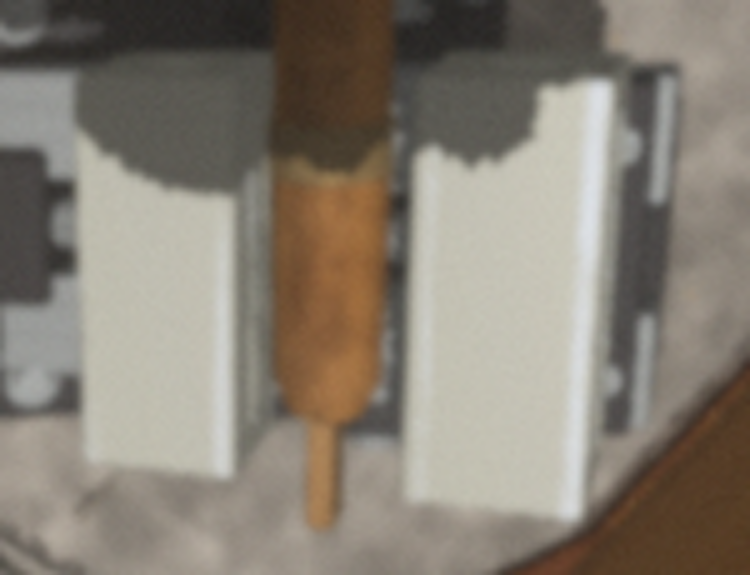

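Run:
```python
from h import *
a,b=load("w1"),load("w2")
f=lambda p:(350+p[0]/5-.4,125+p[1]/5-.4); g=lambda p:(225+p[0]/5-.4,130+p[1]/5-.4)
D={"fLL":((88,462),(130,572)),"fLR":((232,475),(317,560)),"fUL":((75,75),(57,90)),"fUR":((245,75),(275,80)),
"rLL":((405,497),(518,550)),"rLR":((582,518),(710,542)),"rUR":((613,75),(703,55)),"rUL":((418,75),(490,65))}
X={}
for k,(p,q) in D.items():
    X[k],e=tri([(a,f(p)),(b,g(q))]); print(k,X[k].round(4),e)
for s in "fr":
    L=lambda i:X[s+i]
    for i,j in [("UL","LL"),("UR","LR"),("LL","LR"),("UL","UR")]:
        d=L(j)-L(i); print(s,i,j,np.linalg.norm(d).round(4),(d/np.linalg.norm(d)).round(3),np.degrees(np.arctan2(d[1],d[0])).round(1))
    print(s,"centre",np.mean([X[s+k] for k in("UL","UR","LL","LR")],0).round(4))
```

```text
fLL [ 0.563  -0.0424  0.0826] [array([ 0. , -0.1]), array([-0. ,  0.1])]
fLR [ 0.5803 -0.0198  0.1026] [array([-0. ,  0.1]), array([ 0. , -0.1])]
fUL [0.4969 0.0169 0.0862] [array([-0. ,  0.2]), array([ 0. , -0.2])]
fUR [0.5202 0.0403 0.097 ] [array([-0.1,  0.6]), array([ 0.1, -0.8])]
rLL [0.6036 0.0032 0.1172] [array([-0.1,  0.2]), array([ 0.1, -0.2])]
rLR [0.6229 0.025  0.135 ] [array([-0.2,  0.3]), array([ 0.1, -0.4])]
rUR [0.5586 0.0836 0.1347] [array([-0.2,  0.9]), array([ 0.1, -1.1])]
rUL [0.5381 0.0617 0.1189] [array([-0.1,  0.5]), array([ 0.1, -0.6])]
f UL LL 0.0889 [ 0.744 -0.667 -0.041] -41.9
f UR LR 0.0851 [ 0.706 -0.705  0.067] -45.0
f LL LR 0.0348 [0.496 0.65  0.576] 52.7
f UL UR 0.0348 [0.671 0.674 0.31 ] 45.1
f centre [ 0.5401 -0.0013  0.0921]
r UL LL 0.0878 [ 0.746 -0.666 -0.019] -41.8
r UR LR 0.087 [ 0.739 -0.674  0.004] -42.3
r LL LR 0.0341 [0.564 0.639 0.523] 48.6
r UL UR 0.0339 [0.603 0.647 0.467] 47.0
r centre [0.5808 0.0434 0.1264]
```

Run:
```python
from h import *
a,b=load("w1"),load("w2")
f=lambda p:(190+p[0]/2.5-.4,80+p[1]/2.5-.4); g=lambda p:(180+p[0]/3.3-.4,80+p[1]/3.3-.4)
th=np.radians(47.9);u=np.array([np.cos(th),np.sin(th),0]);v=np.array([-u[1],u[0],0]);ez=np.array([0,0,1])
w=-.479*u+.878*ez; n=.878*u+.479*ez
B=np.array([.5605,.0210,.1093])-.040*w; print("bed",B.round(4))
for k,p,q in [("tip",(569,44),(374,42)),("wedge",(561,375),(415,555)),("bandmid",(567,190),(390,290))]:
    X,e=tri([(a,f(p)),(b,g(q))]); d=X-B; print(k,X.round(4),e,"in vice n,v,w:",(d@n).round(4),(d@v).round(4),(d@w).round(4))
```

```text
bed [0.5733 0.0352 0.0742]
tip [0.506  0.0831 0.0834] [array([-0. ,  0.6]), array([-0.1, -0.7])] in vice n,v,w: -0.004 0.082 0.0127
wedge [ 0.6127 -0.0163  0.0853] [array([-0.2,  0.3]), array([ 0.1, -0.3])] in vice n,v,w: -0.0051 -0.0637 0.0155
bandmid [0.551  0.0405 0.0849] [array([-1. ,  2.5]), array([ 0.8, -3.1])] in vice n,v,w: -0.0046 0.0201 0.0147
```

```bash
cat >> h.py <<'E'
th=np.radians(47.9);u=np.array([np.cos(th),np.sin(th),0]);v=np.array([-u[1],u[0],0]);ez=np.array([0,0,1.])
w=-.479*u+.878*ez; n=.878*u+.479*ez
B=np.array([.5733,.0352,.0742])
def V(a,b,c): return B+a*n+b*v+c*w
def az(d): d=np.radians(d); return np.array([np.cos(d),np.sin(d),0])
E
python3 - <<'E'
from h import *
for c in (.075,.004): print(V(-.0045,.062,c).round(4),rel(V(-.0045,.062,c),-w,n))
t=load("top1")
print(plane(t,(180+395/2.9,100+398/2.85),.013), plane(t,(180+400/2.9,100+505/2.85),.08))
print([plane(t,(180+p[0]/2.9,100+p[1]/2.85),.03).round(3) for p in ((470,320),(495,445),(312,445),(290,322))])
E
```

```text
[0.5006 0.0472 0.1379] (array([-5.92,  9.17, -1.87]), array([-0.  , -0.48,  0.29]))
[0.5234 0.0724 0.0756] (array([-6.21, 16.27, -1.88]), array([-0.  , -0.48,  0.29]))
[0.40720476 0.07696315 0.013     ] [0.31447902 0.07049002 0.08      ]
[array([0.479, 0.011, 0.03 ]), array([ 0.367, -0.013,  0.03 ]), array([0.363, 0.15 , 0.03 ]), array([0.474, 0.172, 0.03 ])]
```

```bash
python3 -m jog '[50,-2,3,-0.6,0,-0.2,0.1, 90,-4,6,-1.2,0,-0.4,0.2, 90,-5.9,9.2,-1.9,0,-0.48,0.29, 90,-5.9,9.2,-1.9,0,-0.48,0.29, 90,-5.9,9.2,-1.9,0,-0.48,0.29]' 60
python3 - <<'E'
from h import *
save("wrist","w3")
print(rel(V(-.0045,.062,.004),-w,n), get_state()["qpos"].round(2))
E
```

```text
clock: 3.1
position: [0.5015, 0.0466, 0.1376]
ee_rot: [0.803, -0.476, 0.183, -0.31]
contact_force: [0.2, -1.2, 0.3]
width: 0.0554
(array([-0.14,  7.08,  0.01]), array([-0.02, -0.  ,  0.01])) [-0.39  0.14  2.08  0.65  0.85 -1.65]
```

View pics/w3.png

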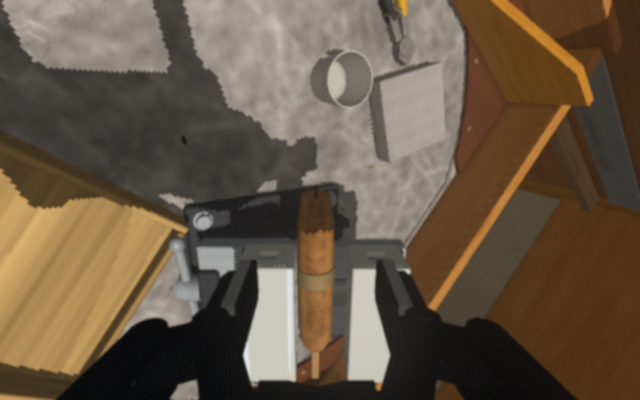

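```bash
python3 -m jog '[90,-0.1,2.5,0,0,0,0, 90,-0.1,5,0,0,0,0, 90,-0.1,6,0,0,0,0, 90,-0.1,7,0,0,0,0, 90,-0.1,7.1,0,0,0,0, 90,-0.1,7.1,0,0,0,0]'
python3 - <<'E'
from h import *
save("wrist","w4"); save("scene","s4")
print(rel(V(-.0045,.062,.004),-w,n))
im=load("s4")["color"][150:300,260:460]
cv2.imwrite("pics/s4c.png",cv2.resize(im,None,fx=3.8,fy=3.8,interpolation=cv2.INTER_CUBIC))
E
```

```text
clock: 3.9
position: [0.5214, 0.0728, 0.0736]
ee_rot: [0.803, -0.475, 0.185, -0.309]
contact_force: [-0.2, 0.2, 0.3]
width: 0.0548
(array([ 0.18, -0.12,  0.19]), array([-0.01, -0.02, -0.01]))
```

View pics/w4.png

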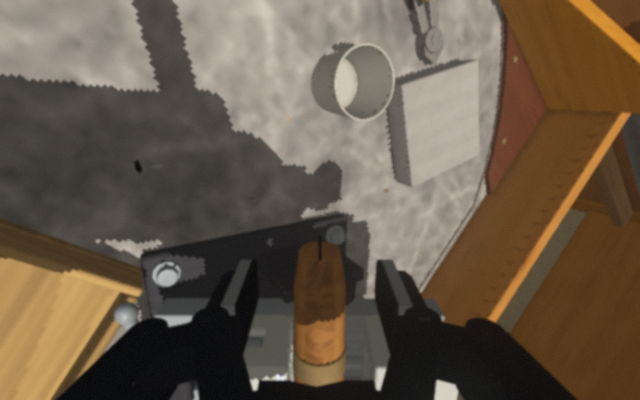

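View pics/s4c.png

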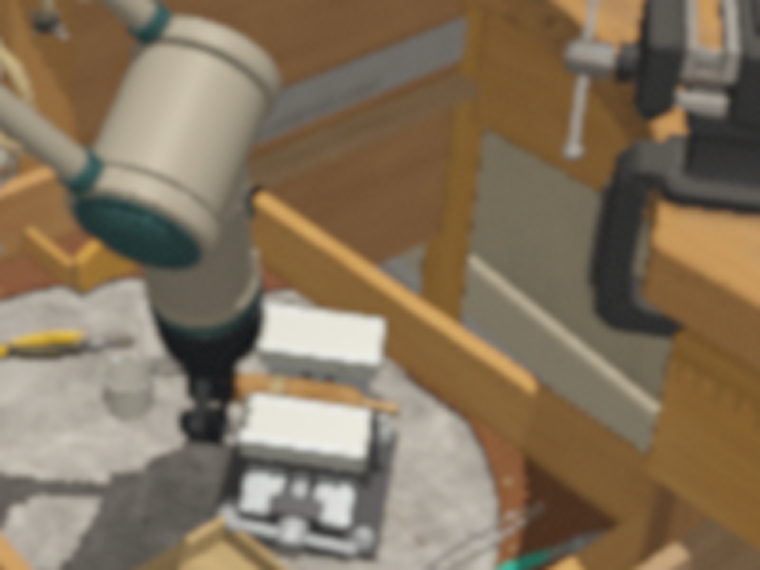

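```bash
python3 -m jog '[90,0.1,-0.1,0.2,0,0,0, 255,0.1,-0.1,0.2,0,0,0, 255,0.1,-0.1,0.2,0,0,0, 255,0.1,-0.1,0.2,0,0,0, 255,0.1,-0.1,0.2,0,0,0, 255,0.1,-0.1,0.2,0,0,0]' 60; python3 -c "
from h import *
s=get_state();print(s['contact_force'],rel(V(-.0045,.062,.004),-w,n)); d=s['position']-B; print(d@n,d@v,d@w)"
```

```text
clock: 4.75
position: [0.5227, 0.0733, 0.0753]
ee_rot: [0.803, -0.475, 0.185, -0.309]
contact_force: [-3.1, -1.4, 6.6]
width: 0.0239
[-3.14044356 -1.37907827  6.64418769] (array([ 0.11, -0.04, -0.  ]), array([-0.01, -0.02, -0.01]))
-0.004469310019114855 0.06306638122531227 0.003647263280916762
```

```bash
python3 -m jog '[255,0,0,0.2,0,0,0, 255,0,-0.2,0.3,0,0,0, 255,0,-1,0.3,0,0,0, 255,0,-2,0.3,0,0,0, 255,0,-3.5,0.3,0,0,0, 255,0,-5,0.3,0,0,0, 255,0,-7,0.3,0,0,0, 255,0,-9,0.3,0,0,0, 255,0,-11,0.3,0,0,0, 255,0,-11,0.3,0,0,0]'
python3 - <<'E'
from h import *
s=get_state();save("wrist","w5");
d=s['position']-B; print(d@n,d@v,d@w, s["contact_force"])
C=np.array([.407,.077,0]); G=C+.054*az(170)
for z in (.10,.03,.006): print(rel(G+[0,0,z],[0,0,-1],az(80)))
print(G)
E
```

```text
clock: 6.0
position: [0.4899, 0.0349, 0.1748]
ee_rot: [0.802, -0.476, 0.184, -0.31]
contact_force: [0.0, 0.3, -0.8]
width: 0.024
-0.0011045619521575303 0.06172922617041298 0.11523083171947182 [ 0.02153004  0.25275016 -0.82686664]
(array([-13.45,   3.93,  -8.24]), array([-3.49, -3.95,  1.  ]))
(array([-13.44,  10.07, -11.6 ]), array([-3.49, -3.95,  1.  ]))
(array([-13.44,  12.18, -12.75]), array([-3.49, -3.95,  1.  ]))
[0.35382038 0.086377   0.        ]
```

View pics/w5.png

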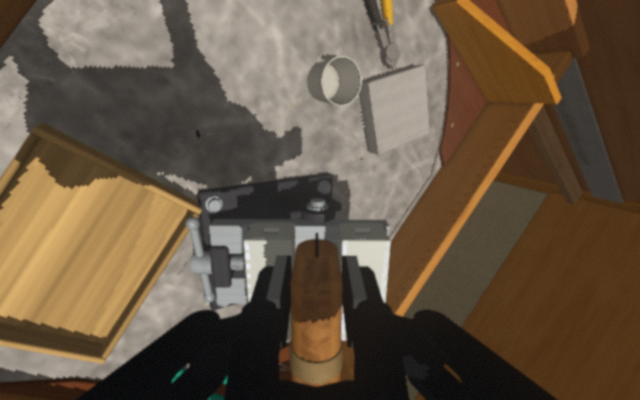

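```bash
python3 -m jog '[255,-2,-0.4,-0.8,-0.6,-0.65,0.17, 255,-4.5,-0.8,-1.6,-1.2,-1.3,0.34, 255,-7,-1.2,-2.5,-1.8,-2,0.5, 255,-9,-1.6,-3.3,-2.4,-2.65,0.67, 255,-11.5,-2,-4.2,-3,-3.3,0.84, 255,-13.4,-2.2,-4.9,-3.49,-3.95,1, 255,-13.4,1,-6.6,-3.49,-3.95,1, 255,-13.4,3.9,-8.2,-3.49,-3.95,1, 255,-13.4,7.5,-10.2,-3.49,-3.95,1, 255,-13.4,9.2,-11.1,-3.49,-3.95,1, 255,-13.4,9.2,-11.1,-3.49,-3.95,1]'
python3 - <<'E'
from h import *
s=get_state();save("wrist","w6");save("top","t6");save("scene","s6")
G=np.array([.354,.086,.0])
print(rel(G+[0,0,.006],[0,0,-1],az(80)),s["qpos"].round(2))
im=np.vstack([cv2.resize(load("t6")["color"][130:310,180:450],None,fx=1.6,fy=1.6),cv2.resize(load("s6")["color"][180:370,190:460],None,fx=1.6,fy=1.6)]);cv2.imwrite("pics/c6.png",im)
E
```

```text
clock: 7.42
position: [0.3519, 0.087, 0.0379]
ee_rot: [0.705, -0.704, 0.064, -0.059]
contact_force: [-0.8, -0.6, -0.3]
width: 0.0238
(array([-0.03,  3.4 , -0.11]), array([-0.01,  0.01, -0.01])) [ 0.05  0.19  2.21  0.    0.74 -1.35]
```

View pics/c6.png

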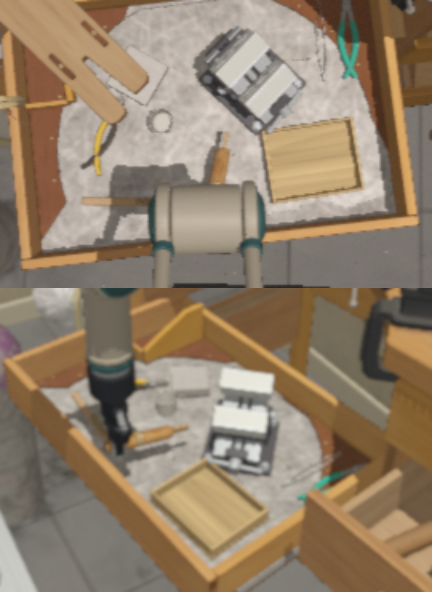

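View pics/w6.png

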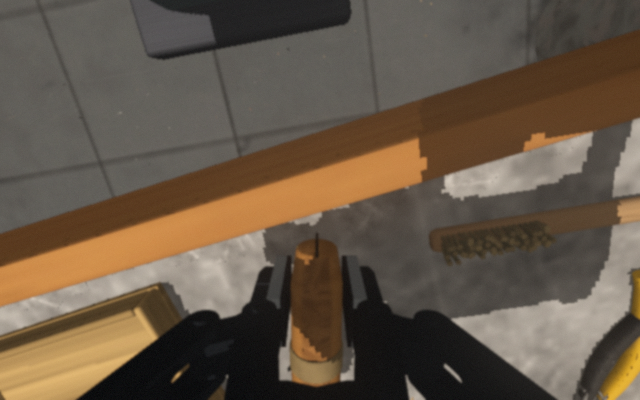

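```bash
python3 -m jog '[255,0.7,0,0,0,0,0, 255,1.4,0.5,0,0,0,0, 255,1.4,1.5,0,0,0,0, 255,1.4,2.5,0,0,0,0, 255,1.4,3.0,0,0,0,0, 255,1.4,3.2,0,0,0,0, 255,1.4,3.2,0,0,0,0]'
python3 - <<'E'
from h import *
s=get_state();save("scene","s7");print(s["position"],s["contact_force"],s["moment"])
im=load("s7")["color"][210:310,220:360];cv2.imwrite("pics/s7c.png",cv2.resize(im,None,fx=5,fy=5,interpolation=2))
E
```

```text
clock: 8.45
position: [0.3675, 0.0845, 0.0073]
ee_rot: [0.705, -0.704, 0.062, -0.06]
contact_force: [1.0, -0.1, 0.0]
width: 0.0238
[0.36746072 0.0844532  0.00729644] [ 0.99106703 -0.11878913  0.0327506 ] [-0.01015733  0.09513392  0.05112797]
```

View pics/s7c.png

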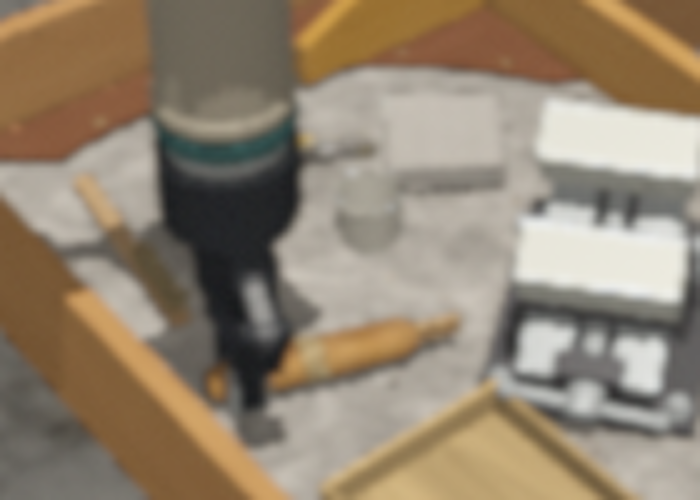

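```bash
python3 -m jog '[255,0,0.15,0,0,0,0, 255,0,0.3,0,0,0,0, 255,0,0.3,0,0,0,0]'; python3 -m jog '[255,0,0.08,0,0,0,0, 255,0,0.08,0,0,0,0]'
```

```text
clock: 8.88
position: [0.3675, 0.0844, 0.0044]
ee_rot: [0.705, -0.704, 0.062, -0.06]
contact_force: [0.0, 0.1, -0.5]
width: 0.024
clock: 9.12
position: [0.3675, 0.0844, 0.0036]
ee_rot: [0.705, -0.704, 0.062, -0.06]
contact_force: [-0.3, -1.0, -1.5]
width: 0.0242
```

```bash
python3 -m jog '[255,0,0.1,0,0,0,0, 255,0,0.1,0,0,0,0]'; python3 -m jog '[255,0,0.1,0,0,0,0, 255,0,0.1,0,0,0,0]'
```

```text
clock: 9.38
position: [0.3677, 0.0844, 0.0029]
ee_rot: [0.705, -0.704, 0.062, -0.061]
contact_force: [-0.9, -0.6, 4.7]
width: 0.0238
clock: 9.62
position: [0.3677, 0.0845, 0.0028]
ee_rot: [0.705, -0.704, 0.062, -0.061]
contact_force: [-3.5, -0.3, 18.3]
width: 0.0239
```

```bash
python3 -m jog '[255,0,-0.1,0,0,0,0, 110,0,-0.1,0,0,0,0, 110,0,-0.1,0,0,0,0, 110,0,-0.1,0,0,0,0, 110,0,-0.5,0,0,0,0, 110,0,-2,0,0,0,0, 110,0,-5,0,0,0,0, 110,0,-10,0,0,0,0, 110,0,-16,0,0,0,0, 110,0,-18,0,0,0,0]'
python3 - <<'E'
from h import *
save("wrist","w8"); s=get_state()
# pregrasp over caps
M=np.array([.5605,.0210,.1093])
for nm,nn in (("front",-.0345),("rear",.0345)):
    for ww in (.11,.040-.034+.003): print(nm,ww,V(nn,0,ww).round(4),rel(V(nn,0,ww),-w,n))
print(s["width"],s["qpos"].round(2))
E
```

```text
clock: 10.88
position: [0.3698, 0.0843, 0.1854]
ee_rot: [0.705, -0.704, 0.059, -0.063]
contact_force: [0.7, -0.1, 0.0]
width: 0.049
front 0.11 [ 0.5177 -0.0264  0.1543] (array([16.38,  3.3 , -8.38]), array([ 3.45,  3.95, -0.96]))
front 0.008999999999999998 [0.5501 0.0095 0.0656] (array([18.89, 12.2 , -4.31]), array([ 3.45,  3.95, -0.96]))
rear 0.11 [0.5583 0.0186 0.1873] (array([19.63,  0.03, -3.25]), array([ 3.45,  3.95, -0.96]))
rear 0.008999999999999998 [0.5907 0.0545 0.0986] (array([22.14,  8.93,  0.82]), array([ 3.45,  3.95, -0.96]))
0.0487699019997889 [ 0.04  0.01  1.95  0.    1.17 -1.36]
```

View pics/w8.png

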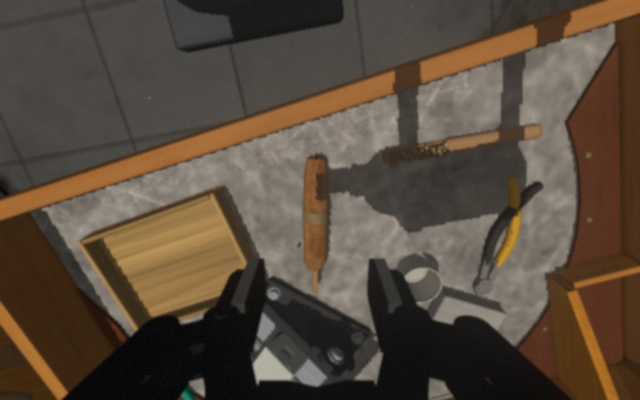

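Run:
```python
from h import *
for c in ([ 0.5401,-0.0013,0.0921],[0.5808,0.0434,0.1264]):
    d=np.array(c)-B; print((d@n).round(4),(d@v).round(4),(d@w).round(4))
a=load("w1"); P=[plane(a,p,.026) for p in ((265,74),(341,128),(283,219),(205,176))]
print(np.round(P,4), np.mean(P,0).round(4)); 
for i in range(4):
    d=P[(i+1)%4]-P[i]; print(np.linalg.norm(d).round(4),np.degrees(np.arctan2(d[1],d[0])).round(1))
im=a["color"][60:230,190:360]; cv2.imwrite("pics/w1t.png",cv2.resize(im,None,fx=3.5,fy=3.5,interpolation=2))
```

```text
-0.0347 0.0002 0.0394
0.0348 -0.0001 0.0405
[[ 0.3711 -0.0098  0.026 ]
 [ 0.4782  0.0066  0.026 ]
 [ 0.5053 -0.131   0.026 ]
 [ 0.394  -0.1547  0.026 ]] [ 0.4371 -0.0722  0.026 ]
0.1083 8.7
0.1402 -78.8
0.1138 -168.0
0.1467 99.0
```

View pics/w1t.png

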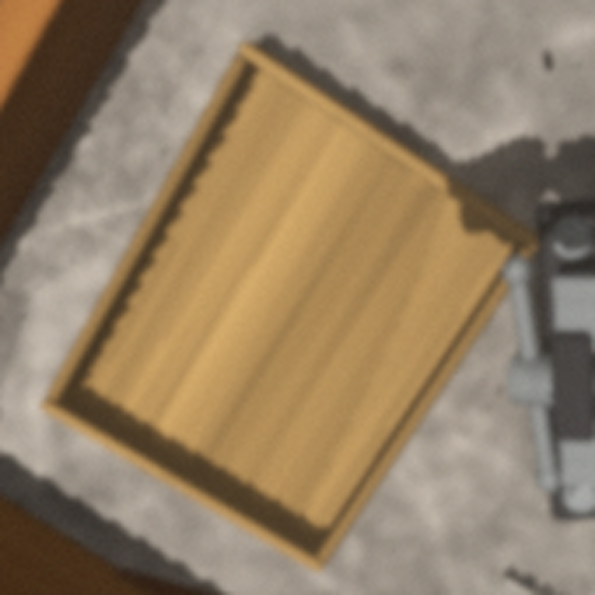

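```bash
python3 -m jog '[110,2.7,0.5,-1.4,0.6,0.65,-0.15, 110,5.5,1.0,-2.8,1.2,1.3,-0.3, 110,8.2,1.6,-4.2,1.8,2,-0.5, 110,11,2.2,-5.6,2.4,2.65,-0.65, 110,13.7,2.8,-7,3,3.3,-0.8, 110,16.4,3.3,-8.4,3.45,3.95,-0.96, 110,16.4,3.3,-8.4,3.45,3.95,-0.96, 110,16.4,3.3,-8.4,3.45,3.95,-0.96]'
python3 - <<'E'
from h import *
save("wrist","w9"); s=get_state()
for ww in (.045,.0095): print(rel(V(-.0347,0,ww),-w,n))
a=load("w1"); Q=[(190+p[0]/3.5-.4,60+p[1]/3.5-.4) for p in ((245,45),(535,247),(320,568),(47,403))]
P=[plane(a,p,.026) for p in Q]; print(np.mean(P,0))
for i in range(4):
    d=P[(i+1)%4]-P[i]; print(np.linalg.norm(d).round(4),np.degrees(np.arctan2(d[1],d[0])).round(1))
b=load("w8"); im=b["color"][170:330,60:270]; cv2.imwrite("pics/w8t.png",cv2.resize(im,None,fx=3.5,fy=3.5,interpolation=2))
E
```

```text
clock: 11.92
position: [0.5138, -0.026, 0.1476]
ee_rot: [0.802, -0.478, 0.188, -0.306]
contact_force: [-0.6, -0.5, 0.0]
width: 0.0484
(array([0.36, 6.04, 0.5 ]), array([ 0.05, -0.02, -0.06]))
(array([0.39, 9.59, 0.52]), array([ 0.05, -0.02, -0.06]))
[ 0.4360144  -0.07445602  0.026     ]
0.1173 9.2
0.144 -80.1
0.1165 -170.6
0.1446 100.2
```

View pics/w9.png

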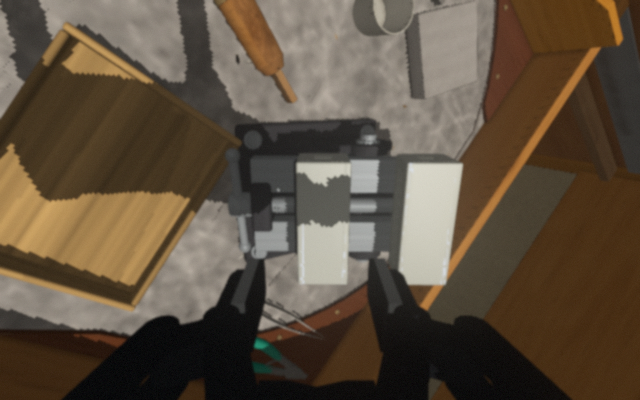

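View pics/w8t.png

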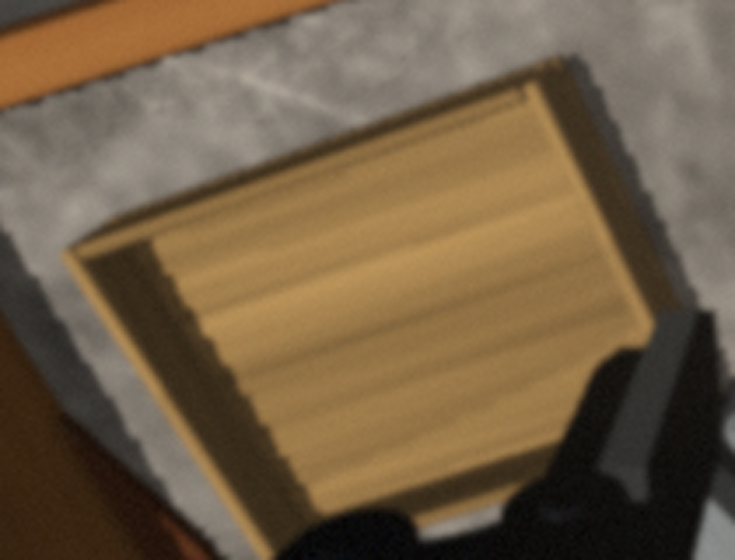

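```bash
python3 -m jog '[110,0.2,2,0.3,0,0,0, 110,0.37,4,0.5,0.05,0,-0.06, 110,0.37,5.5,0.5,0.05,0,-0.06, 110,0.37,6,0.5,0.05,0,-0.06, 110,0.37,6,0.5,0.05,0,-0.06]'
python3 - <<'E'
from h import *
save("wrist","w10"); s=get_state()
for ww in (.045,.0095): print(rel(V(-.0347,0,ww),-w,n))
E
```

```text
clock: 12.6
position: [0.5393, -0.0043, 0.0977]
ee_rot: [0.802, -0.476, 0.184, -0.31]
contact_force: [-0.1, 0.3, 0.5]
width: 0.0488
(array([-0.16,  0.09, -0.03]), array([-0.01, -0.02,  0.02]))
(array([-0.17,  3.64, -0.04]), array([-0.01, -0.02,  0.02]))
```

View pics/w10.png

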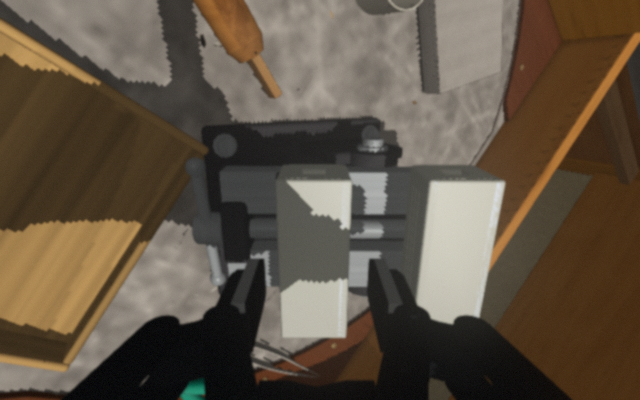

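```bash
python3 -m jog '[110,-0.1,1,0,0,0,0, 110,-0.15,2,0,0,0,0, 110,-0.15,2.8,0,0,0,0, 110,-0.15,3.4,0,0,0,0, 110,-0.15,3.6,0,0,0,0, 110,-0.15,3.6,0,0,0,0]'
python3 - <<'E'
from h import *
s=get_state();d=s['position']-B; print(d@n,d@v,d@w,s["contact_force"]);save("wrist","w11")
print(rel(V(-.0347,0,.0095),-w,n))
E
```

```text
clock: 13.4
position: [0.5499, 0.0092, 0.066]
ee_rot: [0.802, -0.476, 0.184, -0.311]
contact_force: [-0.0, -0.8, 0.8]
width: 0.0485
-0.034639099427594605 -0.00012837398281411241 0.00956473340785112 [-0.00776132 -0.75665485  0.80875224]
(array([-0.02,  0.02, -0.01]), array([-0.01, -0.03,  0.02]))
```

View pics/w11.png

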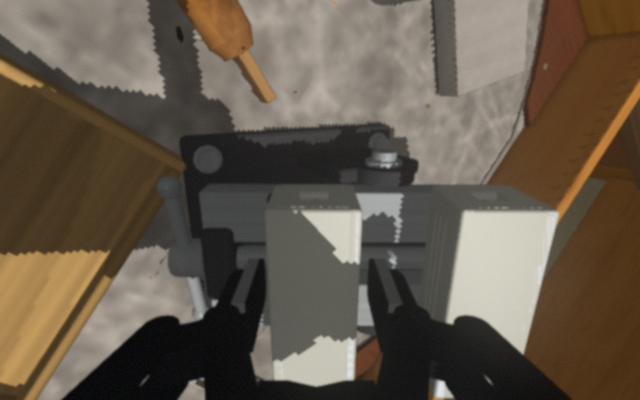

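Centred on the front cap (x 266–360 px between the fingers). Close and pull.

```bash
python3 -m jog '[255,0,0,0,0,0,0, 255,0,0,0,0,0,0, 255,0,0,0,0,0,0, 255,0,0,0,0,0,0]' 80;  python3 -m jog '[255,0,-0.2,0,0,0,0, 255,0,-0.4,0,0,0,0, 255,0,-0.6,0,0,0,0, 255,0,-0.8,0,0,0,0]'
```

```text
clock: 13.95
position: [0.55, 0.0089, 0.0665]
ee_rot: [0.802, -0.476, 0.184, -0.311]
contact_force: [-3.3, -2.7, 4.8]
width: 0.0338
clock: 14.45
position: [0.5471, 0.0063, 0.0719]
ee_rot: [0.802, -0.476, 0.185, -0.31]
contact_force: [1.8, -0.5, -4.6]
width: 0.0338
```

Run:
```python
from h import *
s=get_state();d=s['position']-B; print(d@n,d@v,d@w,s["contact_force"],s["width"])
```

```text
-0.03537583801467491 0.00011093932844887314 0.016664533830632725 [ 1.77306384 -0.51108512 -4.56913777] 0.03381397123342879
```

```bash
python3 -m jog '[255,0,-0.5,0.04,0,0,0, 255,0,-1,0.04,0,0,0, 255,0,-1.5,0.04,0,0,0, 255,0,-2.2,0.04,0,0,0, 255,0,-3,0.04,0,0,0, 255,0,-4,0.04,0,0,0, 255,0,-6,0.04,0,0,0, 255,0,-9,0.04,0,0,0, 255,0,-9,0.04,0,0,0]'
python3 - <<'E'
from h import *
s=get_state();d=s['position']-B; print(d@n,d@v,d@w,s["contact_force"]);save("wrist","w12");save("scene","s12")
y=az(9.5);x=az(99.5);T=np.array([.4365,-.0735,0])
print(T+.030*x)
for z in (.14,.06): print(rel(T+.030*x+[0,0,z],[0,0,-1],x))
im=np.vstack([load("w12")["color"],cv2.resize(load("s12")["color"][180:300,270:462],(640,400),interpolation=2)]);cv2.imwrite("pics/c12.png",cv2.resize(im,(480,600)))
E
```

```text
clock: 15.58
position: [0.5194, -0.0267, 0.1544]
ee_rot: [0.802, -0.476, 0.182, -0.313]
contact_force: [0.7, 0.1, -1.0]
width: 0.0337
-0.03364124170337049 -0.0014752328590430241 0.10975051918681691 [ 0.74362081  0.07066848 -0.96753001]
[ 0.43154857 -0.04391143  0.        ]
(array([-5.17, -2.37, -6.92]), array([-3.33, -6.34,  1.63]))
(array([ -5.17,   4.65, -10.75]), array([-3.33, -6.34,  1.63]))
```

View pics/c12.png

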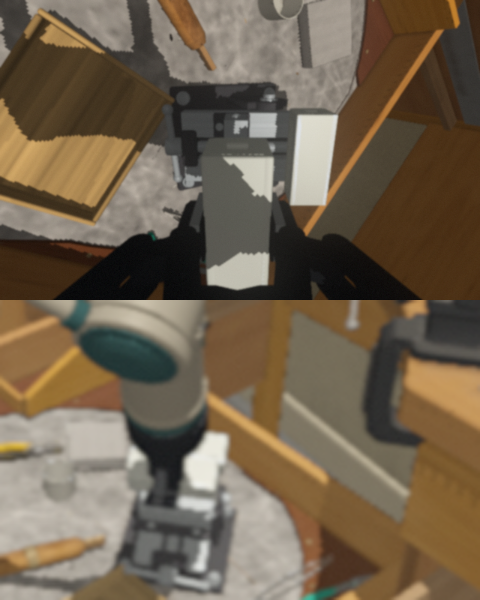

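```bash
python3 -m jog '[255,-0.5,-2,-0.8,0,0,0, 255,-1.2,-2.4,-1.8,-0.5,-0.9,0.25, 255,-2,-2.4,-2.8,-1,-1.8,0.5, 255,-2.8,-2.4,-3.8,-1.5,-2.8,0.75, 255,-3.5,-2.4,-4.8,-2,-3.7,1, 255,-4.2,-2.4,-5.7,-2.5,-4.6,1.2, 255,-4.7,-2.4,-6.4,-3,-5.5,1.4, 255,-5.2,-2.4,-6.9,-3.33,-6.34,1.63, 255,-5.2,-2.4,-6.9,-3.33,-6.34,1.63, 255,-5.2,-2.4,-6.9,-3.33,-6.34,1.63]'
python3 - <<'E'
from h import *
s=get_state();print(s["qpos"].round(2));save("wrist","w13");save("top","t13");save("scene","s13")
x=az(99.5);T=np.array([.4365,-.0735,0])
print(rel(T+.030*x+[0,0,.06],[0,0,-1],x))
im=np.vstack([cv2.resize(load("t13")["color"][180:280,300:460],(640,400),interpolation=2),cv2.resize(load("s13")["color"][220:360,250:442],(640,467),interpolation=2)]);cv2.imwrite("pics/c13.png",cv2.resize(im,None,fx=.69,fy=.69))
E
```

```text
clock: 16.92
position: [0.4315, -0.0433, 0.1398]
ee_rot: [0.705, -0.704, -0.058, 0.059]
contact_force: [0.9, 0.4, -0.9]
width: 0.0339
[-0.26  0.14  1.93  0.    1.07 -2.  ]
(array([-0.  ,  8.02, -0.01]), array([-0.01, -0.01, -0.  ]))
```

View pics/w13.png

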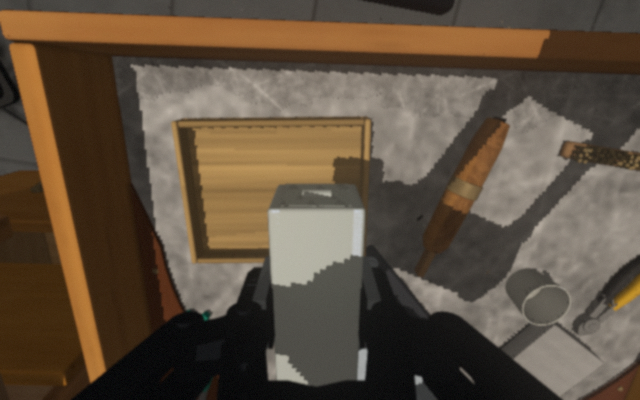

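View pics/c13.png

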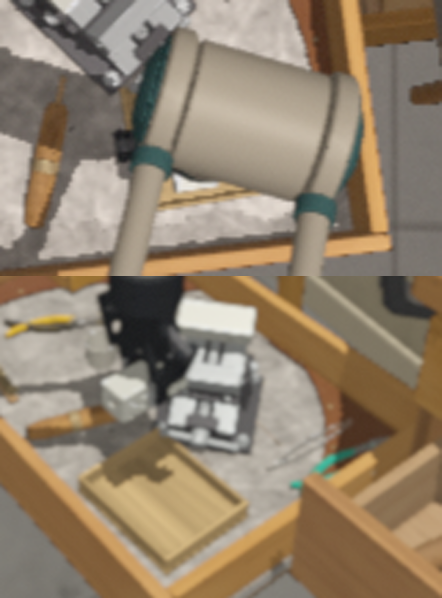

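Run:
```python
from h import *
a=load("w13")
im=a["color"][100:280,160:390]; cv2.imwrite("pics/w13t.png",cv2.resize(im,None,fx=3.3,fy=3.3,interpolation=2))
P=[plane(a,p,.026) for p in ((173,123),(371,119),(196,264))]
print(np.round(P,4))
for i,j in ((0,1),(0,2)):
    d=P[j]-P[i]; print(np.linalg.norm(d).round(4),np.degrees(np.arctan2(d[1],d[0])).round(1))
print((P[1]+P[2])/2)
```

```text
[[ 0.3909 -0.1569  0.026 ]
 [ 0.3639 -0.0121  0.026 ]
 [ 0.5071 -0.1342  0.026 ]]
0.1472 100.6
0.1184 11.0
[ 0.43550369 -0.07317254  0.026     ]
```

View pics/w13t.png

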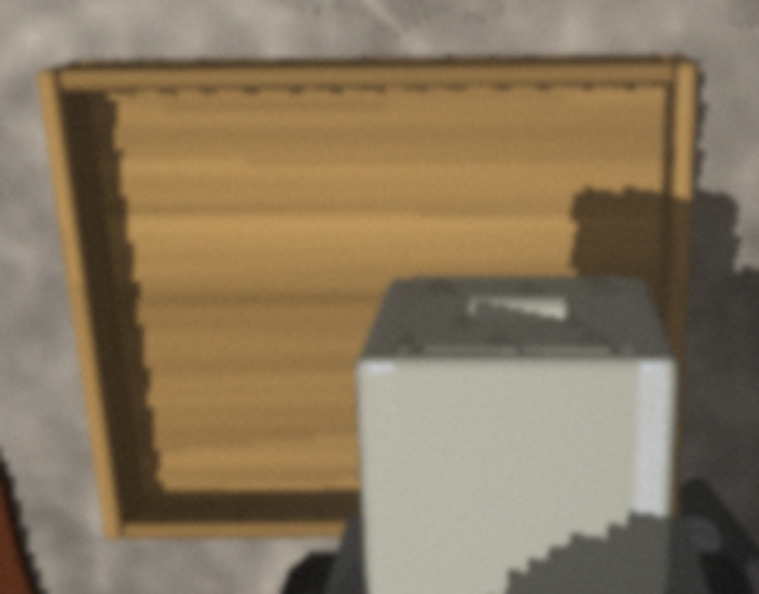

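Run:
```python
from h import *
x=az(100.5);T=np.array([.4358,-.0735,0])
for z in (.06,.012): print(rel(T+.029*x+[0,0,z],[0,0,-1],x))
```

```text
(array([-0.12,  8.02, -0.1 ]), array([-0.01, -0.14, -0.  ]))
(array([-0.12, 12.82, -0.1 ]), array([-0.01, -0.14, -0.  ]))
```

```bash
python3 -m jog '[255,-0.12,2,-0.1,0,-0.14,0, 255,-0.12,5,-0.1,0,-0.14,0, 255,-0.12,8,-0.1,0,-0.14,0, 255,-0.12,10,-0.1,0,-0.14,0, 255,-0.12,11.5,-0.1,0,-0.14,0, 255,-0.12,12.5,-0.1,0,-0.14,0, 255,-0.12,12.8,-0.1,0,-0.14,0, 255,-0.12,12.8,-0.1,0,-0.14,0]'
python3 - <<'E'
from h import *
save("wrist","w14");save("scene","s14")
x=az(100.5);T=np.array([.4358,-.0735,0])
print(rel(T+.029*x+[0,0,.0075],[0,0,-1],x))
im=np.vstack([load("w14")["color"],cv2.resize(load("s14")["color"][240:360,250:442],(640,400),interpolation=2)]);cv2.imwrite("pics/c14.png",cv2.resize(im,(480,600)))
E
```

```text
clock: 18.08
position: [0.4306, -0.0449, 0.0124]
ee_rot: [0.704, -0.704, -0.065, 0.066]
contact_force: [0.6, 1.2, -0.7]
width: 0.0337
(array([-0.04,  0.52, -0.01]), array([-0.  ,  0.02,  0.  ]))
```

View pics/c14.png

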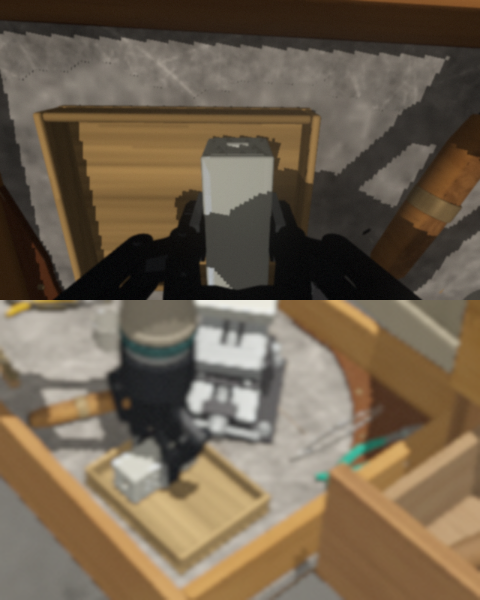

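Cap sits inside the walls. Lower to contact.

```bash
python3 -m jog '[255,0,0.2,0,0,0,0, 255,0,0.4,0,0,0,0, 255,0,0.4,0,0,0,0]'; python3 -m jog '[255,0,0.1,0,0,0,0, 255,0,0.1,0,0,0,0]'
```

```text
clock: 18.55
position: [0.4302, -0.0446, 0.0082]
ee_rot: [0.704, -0.704, -0.065, 0.066]
contact_force: [0.3, 0.8, -0.7]
width: 0.034
clock: 18.8
position: [0.4303, -0.0447, 0.0072]
ee_rot: [0.704, -0.704, -0.065, 0.066]
contact_force: [0.3, 0.1, -0.2]
width: 0.0342
```

```bash
python3 -m jog '[255,0,0.1,0,0,0,0, 255,0,0.1,0,0,0,0]'; python3 -m jog '[255,0,0.1,0,0,0,0, 255,0,0.1,0,0,0,0]'
```

```text
clock: 19.05
position: [0.4304, -0.0447, 0.007]
ee_rot: [0.704, -0.704, -0.065, 0.066]
contact_force: [-1.2, 1.0, 8.4]
width: 0.034
clock: 19.3
position: [0.4304, -0.0447, 0.007]
ee_rot: [0.704, -0.704, -0.066, 0.066]
contact_force: [-3.9, 1.7, 19.0]
width: 0.0335
```

```bash
python3 -m jog '[255,0,-0.1,0,0,0,0, 130,0,-0.1,0,0,0,0, 130,0,-0.1,0,0,0,0, 130,0,-0.1,0,0,0,0]'
python3 - <<'E'
from h import *
s=get_state();print(s["contact_force"]);save("wrist","w15")
E
```

```text
clock: 19.8
position: [0.4303, -0.0447, 0.0061]
ee_rot: [0.704, -0.704, -0.065, 0.066]
contact_force: [0.5, 0.1, 0.3]
width: 0.0422
[0.49441314 0.09626988 0.28370861]
```

View pics/w15.png

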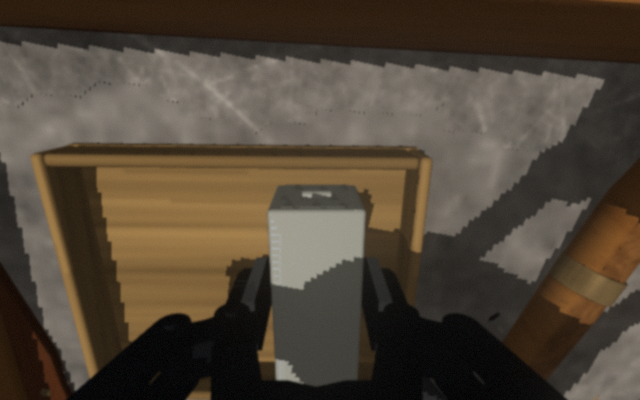

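```bash
python3 -m jog '[130,0,-1,0,0,0,0, 130,0,-3,0,0,0,0, 130,0,-6,0,0,0,0, 130,0,-10,0,0,0,0, 110,0,-15,0,0,0,0, 110,0,-20,0,0,0,0, 110,0,-20,0,0,0,0]'
python3 - <<'E'
from h import *
s=get_state();save("wrist","w16")
print(rel(V(.0348,0,.11),-w,n),s["position"])
E
```

```text
clock: 20.72
position: [0.4332, -0.0455, 0.2108]
ee_rot: [-0.703, 0.705, 0.069, -0.062]
contact_force: [0.3, -0.4, -1.3]
width: 0.0491
(array([13.65,  2.14,  3.93]), array([ 3.32,  6.46, -1.62])) [ 0.43323106 -0.04547528  0.21079565]
```

View pics/w16.png

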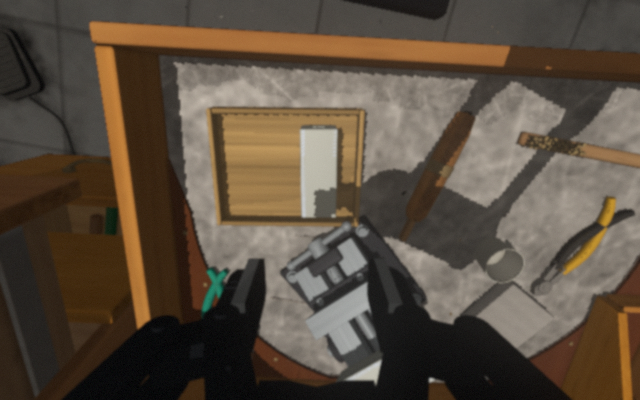

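```bash
python3 -m jog '[110,2,0,0.5,0.5,0.9,-0.25, 110,4,0.2,1,1,1.8,-0.5, 110,6,0.5,1.5,1.5,2.8,-0.75, 110,8,0.8,2,2,3.7,-1, 110,10,1.2,2.6,2.5,4.6,-1.2, 110,12,1.7,3.3,3,5.6,-1.4, 110,13.6,2.1,3.9,3.32,6.46,-1.62, 110,13.6,2.1,3.9,3.32,6.46,-1.62, 110,13.6,2.1,3.9,3.32,6.46,-1.62, 110,13.6,2.1,3.9,3.32,6.46,-1.62]'
python3 - <<'E'
from h import *
s=get_state()
for ww in (.045,.0095): print(rel(V(.0348,0,ww),-w,n))
E
```

```text
clock: 22.02
position: [0.557, 0.0185, 0.1853]
ee_rot: [0.802, -0.477, 0.185, -0.308]
contact_force: [0.2, 0.1, -0.2]
width: 0.0485
(array([0.11, 6.37, 0.22]), array([ 0.01, -0.01, -0.02]))
(array([0.12, 9.92, 0.23]), array([ 0.01, -0.01, -0.02]))
```

```bash
python3 -m jog '[110,0.1,2,0.2,0,0,0, 110,0.1,4,0.2,0,0,0, 110,0.1,5.8,0.2,0,0,0, 110,0.1,6.4,0.2,0,0,0, 110,0.1,6.4,0.2,0,0,0]'
python3 - <<'E'
from h import *
s=get_state();save("wrist","w17")
for ww in (.045,.0095): print(rel(V(.0348,0,ww),-w,n))
E
```

```text
clock: 22.65
position: [0.5793, 0.0421, 0.13]
ee_rot: [0.803, -0.476, 0.185, -0.308]
contact_force: [0.7, 0.5, -1.1]
width: 0.0485
(array([-0.  , -0.01, -0.01]), array([ 0.01, -0.01, -0.02]))
(array([ 0.01,  3.54, -0.  ]), array([ 0.01, -0.01, -0.02]))
```

View pics/w17.png

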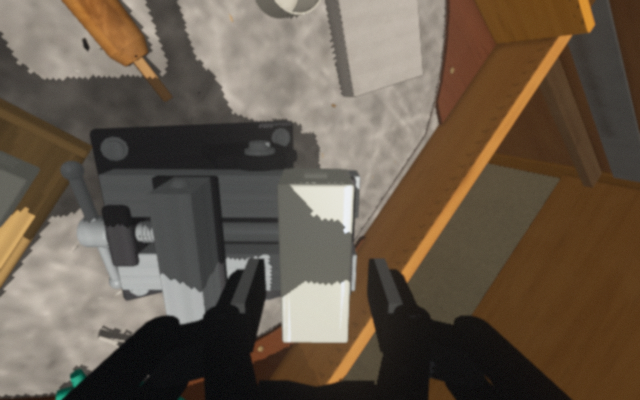

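```bash
python3 -m jog '[110,0,1,0,0,0,0, 110,0,2,0,0,0,0, 110,0,2.8,0,0,0,0, 110,0,3.4,0,0,0,0, 110,0,3.55,0,0,0,0, 110,0,3.55,0,0,0,0]' 80
python3 - <<'E'
from h import *
s=get_state();d=s['position']-B; print(d@n,d@v,d@w,s["contact_force"])
E
```

```text
clock: 23.45
position: [0.5905, 0.0548, 0.0986]
ee_rot: [0.802, -0.476, 0.185, -0.308]
contact_force: [-0.0, 0.1, -0.7]
width: 0.0489
0.03459243820641076 0.00034005595256279483 0.008940594813297679 [-0.01688093  0.06761215 -0.6983387 ]
```

```bash
python3 -m jog '[255,0,0,0,0,0,0, 255,0,0,0,0,0,0, 255,0,0,0,0,0,0, 255,0,0,0,0,0,0]' 80;  python3 -m jog '[255,0,-0.2,0,0,0,0, 255,0,-0.4,0,0,0,0, 255,0,-0.6,0,0,0,0, 255,0,-0.8,0,0,0,0]';  python3 - <<'E'
from h import *
s=get_state();d=s['position']-B; print(d@n,d@v,d@w,s["contact_force"])
E
```

```text
clock: 23.95
position: [0.5907, 0.0545, 0.0991]
ee_rot: [0.802, -0.476, 0.185, -0.308]
contact_force: [-2.5, -2.1, 3.7]
width: 0.0341
clock: 24.45
position: [0.5875, 0.052, 0.1039]
ee_rot: [0.802, -0.477, 0.187, -0.307]
contact_force: [2.3, 0.1, -4.6]
width: 0.0342
0.033521747351750605 0.0007698578803333484 0.015554128645335279 [ 2.28703231  0.1462548  -4.63723056]
```

```bash
python3 -m jog '[255,0,-0.5,0.06,0,0,0, 255,0,-1,0.06,0,0,0, 255,0,-1.5,0.06,0,0,0, 255,0,-2.2,0.06,0,0,0, 255,0,-3,0.06,0,0,0, 255,0,-4,0.06,0,0,0, 255,0,-6,0.06,0,0,0, 255,0,-9,0.06,0,0,0, 255,0,-11,0.06,0,0,0, 255,0,-11,0.06,0,0,0]'
python3 - <<'E'
from h import *
s=get_state();d=s['position']-B; print(d@n,d@v,d@w,s["contact_force"]);save("wrist","w18")
x=az(100.5);T=np.array([.4358,-.0735,0])
for z in (.21,.14,.06): print(rel(T-.030*x+[0,0,z],[0,0,-1],x))
E
```

```text
clock: 25.7
position: [0.5541, 0.0121, 0.2046]
ee_rot: [0.802, -0.476, 0.184, -0.309]
contact_force: [0.3, 0.0, -1.1]
width: 0.0335
0.03614486300338654 -0.001226569932616467 0.12887766625061983 [ 0.25292767  0.01457565 -1.05731116]
(array([ -0.56,  -8.28, -13.84]), array([-3.32, -6.45,  1.62]))
(array([ -0.54,  -2.13, -17.18]), array([-3.32, -6.45,  1.62]))
(array([ -0.52,   4.9 , -21.  ]), array([-3.32, -6.45,  1.62]))
```

View pics/w18.png

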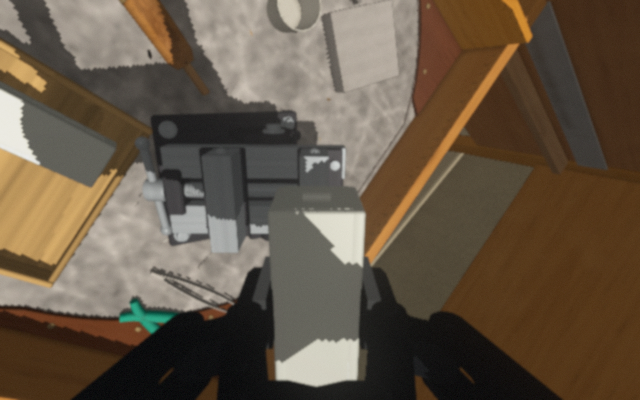

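```bash
python3 -m jog '[255,0,-1.5,-2,0,0,0, 255,-0.1,-3,-4,-0.5,-0.9,0.25, 255,-0.2,-4.2,-6,-1,-1.8,0.5, 255,-0.3,-5.4,-8,-1.5,-2.8,0.75, 255,-0.4,-6.6,-10,-2,-3.7,1, 255,-0.5,-7.5,-12,-2.5,-4.6,1.2, 255,-0.5,-8.2,-13.8,-3,-5.6,1.4, 255,-0.54,-5,-15.5,-3.32,-6.45,1.62, 255,-0.54,-2.1,-17.2,-3.32,-6.45,1.62, 255,-0.54,-2.1,-17.2,-3.32,-6.45,1.62, 255,-0.54,-2.1,-17.2,-3.32,-6.45,1.62]'
python3 - <<'E'
from h import *
s=get_state();save("wrist","w19")
x=az(100.5);T=np.array([.4358,-.0735,0])
for z in (.06,.012): print(rel(T-.030*x+[0,0,z],[0,0,-1],x))
E
```

```text
clock: 27.12
position: [0.4418, -0.1027, 0.1395]
ee_rot: [0.704, -0.704, -0.065, 0.065]
contact_force: [-0.1, -0.7, 0.2]
width: 0.0342
(array([-0.09,  8.  ,  0.01]), array([0.  , 0.01, 0.01]))
(array([-1.00e-01,  1.28e+01,  1.00e-02]), array([0.  , 0.01, 0.01]))
```

View pics/w19.png

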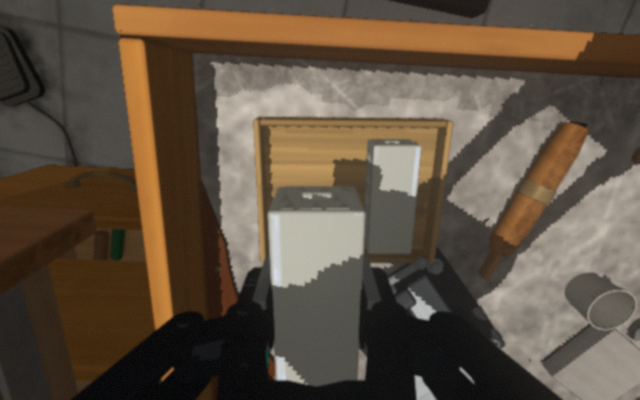

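Run:
```python
from h import *
a=load("w19");x=az(100.5);y=az(10.5);T=np.array([.4358,-.0735,0])
for p,z in (((367,158),.038),((419,156),.038),((370,252),.038),((416,254),.038),((256,121),.026),((452,121),.026),((262,119),.026)):
    d=plane(a,p,z)-T; print(p,(d@x).round(4),(d@y).round(4))
```

```text
(367, 158) 0.0084 -0.0342
(419, 156) 0.0464 -0.0357
(370, 252) 0.0147 0.0426
(416, 254) 0.0521 0.0444
(256, 121) -0.0735 -0.0595
(452, 121) 0.072 -0.0596
(262, 119) -0.069 -0.0609
```

```bash
python3 -m jog '[255,-0.1,2,-0.1,0,0,0, 255,-0.1,5,-0.1,0,0,0, 255,-0.1,8,-0.1,0,0,0, 255,-0.1,10,-0.1,0,0,0, 255,-0.1,11.5,-0.1,0,0,0, 255,-0.1,12.5,-0.1,0,0,0, 255,-0.1,12.8,-0.1,0,0,0, 255,-0.1,12.8,-0.1,0,0,0]'
python3 - <<'E'
from h import *
save("wrist","w20")
x=az(100.5);T=np.array([.4358,-.0735,0])
print(rel(T-.031*x+[0,0,.0075],[0,0,-1],x))
E
```

```text
clock: 28.18
position: [0.4406, -0.104, 0.0115]
ee_rot: [0.704, -0.704, -0.065, 0.065]
contact_force: [0.3, -1.0, -0.5]
width: 0.0339
(array([ 0.07,  0.41, -0.01]), array([-0.  ,  0.01,  0.  ]))
```

View pics/w20.png

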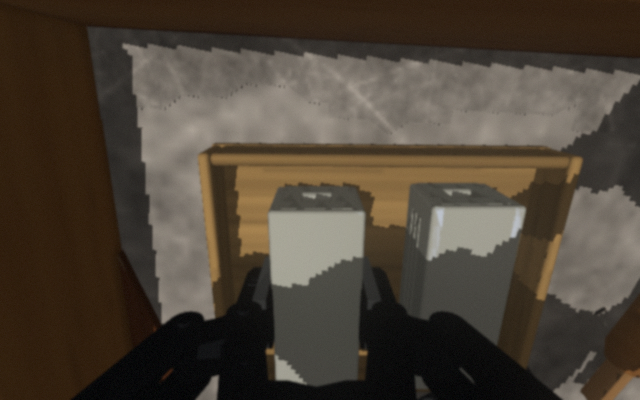

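Both caps inside, with clearance. Lower to contact.

```bash
python3 -m jog '[255,0,0.2,0,0,0,0, 255,0,0.4,0,0,0,0, 255,0,0.4,0,0,0,0]'; python3 -m jog '[255,0,0.1,0,0,0,0, 255,0,0.1,0,0,0,0]'; python3 -m jog '[255,0,0.06,0,0,0,0, 255,0,0.06,0,0,0,0]'
```

```text
clock: 28.6
position: [0.44, -0.1037, 0.007]
ee_rot: [0.704, -0.704, -0.065, 0.065]
contact_force: [-0.3, 0.1, -1.1]
width: 0.0339
clock: 28.85
position: [0.4402, -0.1037, 0.0064]
ee_rot: [0.704, -0.704, -0.065, 0.065]
contact_force: [0.0, 0.9, 3.4]
width: 0.0335
clock: 29.1
position: [0.4403, -0.1037, 0.0063]
ee_rot: [0.704, -0.704, -0.065, 0.065]
contact_force: [-1.9, 1.9, 10.0]
width: 0.0337
```

```bash
python3 -m jog '[255,0,-0.05,0,0,0,0, 130,0,-0.05,0,0,0,0, 130,0,-0.05,0,0,0,0, 130,0,-0.05,0,0,0,0]'; python3 -m jog '[130,0,-1,0,0,0,0, 130,0,-3,0,0,0,0, 130,0,-6,0,0,0,0, 130,0,-10,0,0,0,0, 130,0,-15,0,0,0,0, 130,0,-20,0,0,0,0, 130,-4,-22,0,0,0,0, 130,-4,-22,0,0,0,0]'
python3 - <<'E'
from h import *
save("wrist","w21"); save("scene","s21");save("top","t21");print(get_state()["contact_force"])
im=np.vstack([cv2.resize(load("t21")["color"][110:300,180:450],None,fx=1.6,fy=1.6),cv2.resize(load("s21")["color"][190:370,190:460],None,fx=1.6,fy=1.6)]);cv2.imwrite("pics/c21.png",im)
E
```

```text
clock: 29.6
position: [0.4401, -0.1037, 0.0057]
ee_rot: [0.704, -0.704, -0.065, 0.065]
contact_force: [0.1, 0.3, 0.1]
width: 0.042
clock: 30.6
position: [0.3999, -0.1114, 0.2283]
ee_rot: [-0.704, 0.705, 0.065, -0.064]
contact_force: [0.4, -0.2, 0.2]
width: 0.0418
[-0.98027684 -0.20076134  0.12797768]
```

View pics/w21.png

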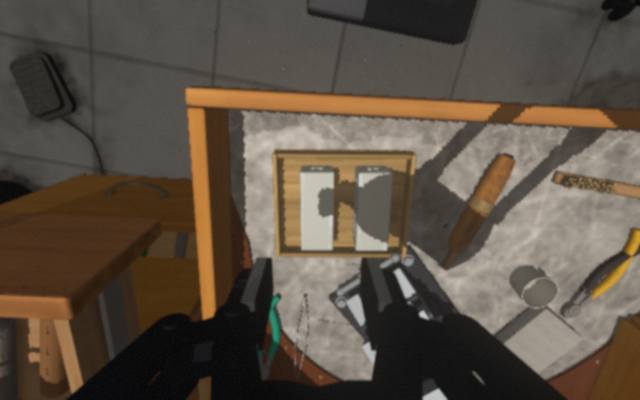

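View pics/c21.png

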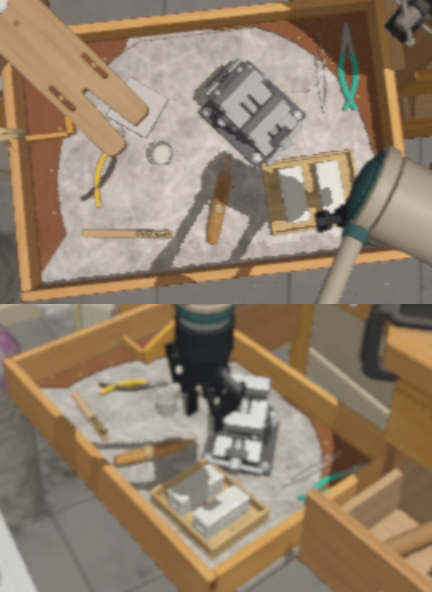

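```bash
python3 -c "
from rig import *
print(get_state()['clock'],get_state()['qd'].round(3)); print(sign_off())"
```

```text
30.75 [ 0.005  0.02   0.001 -0.001 -0.001 -0.001]
the job is handed in; nothing more can be done
None
```

I did the job in the order asked and handed it in at 30.75 s. The ring clamp came out first and lies flat on the sweep tray floor. I then pulled the front and rear caps straight off along the leaning jaws and lowered each to contact in the kit tray before releasing it.

- **Last pictures (wrist, top and scene):** Both jaws are bare. Both caps are upright, mouth down, inside the tray walls. The clamp is flat and clear of everything, and the other tools and pots look unmoved.
- **Forces:** No reading at the end of a move was over about 20 N, and it was near zero once the gripper had backed off. The arm was clear of everything at hand-in.
- **Small discrepancies:** The front cap measured about 3–4° off the tray's axis after release, still well inside. Tray size from the images came out about 2–4% small, which left the tray's centre uncertain by about 2 mm.

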